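Change over the scan turntable and start it

TASK

Change over the 3D-scan turntable: first stand the scanned brackets that are still in the carrier plate upright in the grey tray, then lift the empty carrier by its T-handle and seat it fully home on the drive's two dowels. Put every fresh bracket from the mat into a nest of the carrier, any one, upright with its foot flat on the plate; when all are in, press the start key right down and let it go. Leave the mug, the mouse and the tape alone.

Things in the scene. Friction and masses are not known exactly. Their poses are not given: they have to be found in the camera images.
- drive_top (a point): scan turntable drive: a fixed black drum, 250 mm across, 50 mm high; it does not turn in this job. The point is the centre of its flat top face. Two upright steel dowels, 12 mm thick, 18 mm high (upper 6 mm tapered), stand on the top at x, y = +65, +65 mm and -65, -65 mm in this frame.
- carrier_grip (a point): loose aluminium carrier plate, 0.7 kg, 6 mm thick, 180 mm square with an 80 mm wide tab on each side (232 mm over the tabs). In its middle stands a T-handle: a black bar 60 mm long, 18 wide, 20 high, along the diagonal through hole_a and hole_b (45 degrees between x and y). The point is the bar's centre, 50 mm above the plate's underside; x, y run along the plate's sides, z up.
- hole_a (a point): dowel hole through the carrier, 15 mm wide, its centre at x, y = +65, +65 mm from the carrier's centre, at the level of the plate's underside; axes as the carrier's. The carrier fits the dowels either way round (half a turn apart), not a quarter turn off. Seated, the plate lies on the drum's top and the dowels show 12 mm above it.
- hole_b (a point): the other dowel hole, equal to hole_a, at x, y = -65, -65 mm.
- nest0 (a point): black nest on the carrier toward its +x: a rim 10 mm high round a D-shaped floor (the plate's top), 1.5 mm wider all round than a bracket's foot and flaring to 4 mm at the top. Round nose end toward the carrier's middle, square heel end outward. The point is the floor's middle, 72 mm from the carrier's centre, 44 mm below the handle point, where the middle of a seated foot comes; axes as the carrier's.
- nest1 (a point): black nest on the carrier toward its +y: like nest0, also with its round nose end toward the carrier's middle; the point is its floor's middle, 72 mm from the carrier's centre; axes as the carrier's.
- nest2 (a point): black nest on the carrier toward its -x: like nest0, also with its round nose end toward the carrier's middle; the point is its floor's middle, 72 mm from the carrier's centre; axes as the carrier's.
- nest3 (a point): black nest on the carrier toward its -y: like nest0, also with its round nose end toward the carrier's middle; the point is its floor's middle, 72 mm from the carrier's centre; axes as the carrier's.
- fresh0_c (a point): cast aluminium bracket, 0.2 to 0.34 kg, 80 mm high. Foot 70 x 50 x 12 mm, D-shaped: square heel at -x, half-round nose at +x. A web 12 mm thick (x -6 to +6) stands across its middle, 50 mm wide to 67 mm high, then a round head 38 mm wide; a rib toward the nose stays below 35 mm. Grip across the web, closing along x. The point is in the web over the foot's middle, 40 mm above the underside; z up.
- fresh1_c (a point): another fresh bracket, same shape, point and axes as fresh0. Two or three fresh brackets are present; they start upright on a 3 mm black mat.
- fresh2_c (a point): another fresh bracket, same shape, point and axes as fresh0. Two or three fresh brackets are present; they start upright on a 3 mm black mat.
- scanned0_c (a point): scanned bracket, same shape, point and axes as fresh0; if present it starts seated in nest0 of the carrier. One or two scanned brackets are present.
- scanned1_c (a point): scanned bracket, same shape, point and axes as fresh0; if present it starts seated in nest1 of the carrier. One or two scanned brackets are present.
- scanned2_c (a point): scanned bracket, same shape, point and axes as fresh0; if present it starts seated in nest2 of the carrier. One or two scanned brackets are present.
- scanned3_c (a point): scanned bracket, same shape, point and axes as fresh0; if present it starts seated in nest3 of the carrier. One or two scanned brackets are present.
- tray_in (a point): shallow grey tray for scanned brackets, fixed on the bench, 210 mm (x) by 130 mm (y), rim 18 mm high, walls 4 mm; room for two brackets side by side. The point is the middle of its inner floor, 4 mm above the bench; x along the long side.
- start_key (a joint): travel of the start key, in m: 0 up, 0.006 fully pressed; a spring key that needs about 5 N and comes back up.
- start_key_top (a point): middle of the top of the start key, a round white key of 28 mm on a black housing on the small grey control pod (75 x 60 x 22 mm, fixed on the bench); it is pressed straight down.
- mug: white mug, 80 mm across, 92 mm high, a bystander; origin under its centre.
- mouse: white computer mouse, 105 x 58 x 31 mm, a bystander; origin under its centre.
- tape: roll of white tape lying flat, 90 mm across, 25 mm high, a bystander; origin under its centre.

How it is judged:
By the outcome, as a careful person would: the job done as asked, in the order asked, and still so for the second after the job is handed in, with the robot touching nothing.
Of fresh0, fresh1, fresh2 only 2 to 3 are there at a start; the rules pass over those that are not, and their reading is None.
Of scanned0, scanned1, scanned2, scanned3 only 1 to 2 are there at a start; the rules pass over those that are not, and their reading is None.
At some moment in a run one of fresh0, fresh1, fresh2, scanned0, scanned1, scanned2, scanned3 may be knocked a few centimetres aside while the robot is not near it.
It also fails if it takes over 210 s, if anything falls off the work surface, if the arm or the gripper's body presses on something with over 40 N, if the wrist force passes 120 N, or if a joint passes its speed limit or range.

ROBOT

A 6-joint arm with a two-finger parallel gripper is mounted at the origin on the work surface. World frame = base frame: x ahead of the robot, y to its left, z up, the work surface at z = 0. Lengths are in mm, angles in rad, forces in N, time in s.
With the tool pointing down it reaches from about 425 to 1125 mm from the base axis. Payload 14.9 kg.
Tool frame: the origin (TCP) lies midway between the tips of the shut fingers; the grasp point (between the pads) lies 19 mm behind it; z points along the fingers, y is the line along which they close (so a half turn about z gives the same grasp; the last joint's range is limited). The gripper opens to 91 mm and grips with 3 to 60 N. Pads are 32 mm wide; open, the fingers measure 118 mm over their backs; the gripper's body (76 mm by 178 mm) begins 60 mm behind the grasp point.
Start: joints at [-1.209, 0.379, 1.734, -0, 1.028, -0.033], TCP at [269.233, -646.167, 213.932] pointing down, gripper open.
Joint ranges: [-2.77, 2.77], [-0.74, 2.19], [0, 2.66], [-1.06, 4.2], [0.31, 2.87], [-3.08, 3.08]. Speed limits (rad/s): [1.89, 1.89, 2.39, 3.14, 3.14, 3.14].

INTERFACE

Orientations are given as a 3x3 rotation matrix whose columns are the frame's x, y, z axes.
In Python, from cell import env gives the robot as it stands.
- The arm moves only by the tool arm_command, never from a script. Its argument "deltas" is a list that holds one entry, the list of rows, each a list of 7 numbers: the opening, from -1 (shut) to 1 (fully open), then the shift along the world's x, y, z in mm, then the turn, a rotation vector about the world's x, y, z in degrees. A call has 1 to 8 rows; each row is the pose to reach, as a shift and turn from the pose commanded when the call began; what a row does not reach only later rows make up. A row lasts 1/8 s, in which the tool goes at most 62.5 mm and 10.7 degrees, less where a joint would pass 70% of its speed; a pose out of reach is approached as far as the arm can. A call with a gripper value outside its range is refused whole. The fingers move at their own pace and stop on an object; the grip force is fixed at half the most. Time passes only in rows, so rows that repeat a pose let the fingers close. It gives the time, the measured TCP pose, the force, the opening and the grip force at its end, in the units of the state.
- env.sense(): the state, without advancing time (a new reading comes with each control period).
- env.snapshot(name): name is "scene" or "top"; returns a dict with "img" (480x640x3 uint8, red, green, blue), "fx", "fy", "cx", "cy" (pixels), "R" (3x3) and "t" (3): a world point X has camera coordinates R X + t. Camera axes: x right, y down, z forward; pixel columns grow to the right and rows downward; lengths in mm; the calibration is good to about 2 mm. A picture is of the moment at which its call begins. There is no depth.
- env.sign_off(): hands the job in; it is judged then, once.
The state is a dict: "clock": time; "q": joint angles; "joint_vel": joint speeds; "joint_efforts": joint torques, N m; "position": TCP position; "tcp_rot": TCP orientation; "force": force on the tool from outside, world axes, zero at the start; "ft_torque": the same for the moment, N m; "width": finger opening in mm; "grasp_force": force on a finger pad.
Only numpy, scipy, OpenCV 4.12 (cv2) and the standard library are available. Lean on these libraries where they do the work, as an engineer would, in place of code of your own. Each camera call takes 0.05 s, during which the arm holds its last target. There are 200 camera calls.

## Working session

There is one attempt and no reset: what is moved stays moved. The work goes in short steps, Python scripts to look and compute and a tool call to move; the robot and the scene stay as the last step left them, time stands still between calls to the robot, and variables do not carry over. Pictures are saved under pics/ and viewed, at most 14 in all, crops included, and the job is handed in when it is done.

Besides the shell and the picture viewer there is one more tool, called after "Call:" as a command line: name --argument value ..., lists and objects as JSON in quotes. arm_command: Moves the arm, as the interface text tells. Its arguments: {"type":"object","properties":{"deltas":{"type":"array"}},"required":["deltas"]}

```bash
ls; mkdir -p pics; cat > h.py <<'E'
import numpy as np, cv2
from cell import env
def snap(n,f):
    s=env.snapshot(n); cv2.imwrite('pics/'+f+'.png',cv2.cvtColor(s['img'],cv2.COLOR_RGB2BGR)); np.savez('pics/'+f+'.npz',**s); return s
def load(f): return dict(np.load('pics/'+f+'.npz'))
def ray(s,u,v,z):
    R=np.array(s['R']);t=np.array(s['t']);d=R.T@np.array([(u-s['cx'])/s['fx'],(v-s['cy'])/s['fy'],1.]);c=-R.T@t
    return c+d*(z-c[2])/d[2]
def proj(s,X):
    p=np.array(s['R'])@np.array(X,float)+np.array(s['t']);return np.array([s['fx']*p[0]/p[2]+s['cx'],s['fy']*p[1]/p[2]+s['cy']])
E
python3 - <<'E'
from h import *
print(env.sense())
for n in ('top','scene'):
    s=snap(n,n+'0'); print(n,s['fx'],-np.array(s['R']).T@np.array(s['t']),np.array(s['R']).round(3).tolist())
E
```

```text
pics
{'clock': 0.0, 'q': array([-1.20932381e+00,  3.79393069e-01,  1.73478782e+00, -1.03768120e-05,
        1.02844651e+00, -3.33134197e-02]), 'joint_vel': array([-0.00010773,  0.00022586, -0.00139665,  0.00046372,  0.00140105,
        0.00053204]), 'joint_efforts': array([-5.91408534e-03, -7.63718605e+01, -4.34378457e+01,  6.48253667e-02,
        4.23967245e-02, -1.09210325e-04]), 'position': array([ 269.07455579, -645.80031789,  213.29558793]), 'tcp_rot': array([[ 9.23076858e-01,  3.84615359e-01, -3.74251909e-04],
       [ 3.84615540e-01, -9.23076354e-01,  9.64730743e-04],
       [ 2.55871733e-05, -1.03446372e-03, -9.99999465e-01]]), 'force': array([0.38638774, 0.41232786, 0.6009859 ]), 'ft_torque': array([ 0.02247204, -0.0040358 , -0.02401495]), 'grasp_force': 0.0, 'width': 91.34297913111233}
top 485.4399416341117 [ 446.07797933   50.8187797  1276.83695341] [[0.013, -1.0, 0.002], [-0.996, -0.013, -0.089], [0.089, -0.001, -0.996]]
scene 465.2066896844547 [ 934.67980234 -471.5822539   814.37611385] [[0.811, 0.584, -0.017], [0.429, -0.616, -0.661], [-0.397, 0.529, -0.75]]
```

View pics/top0.png

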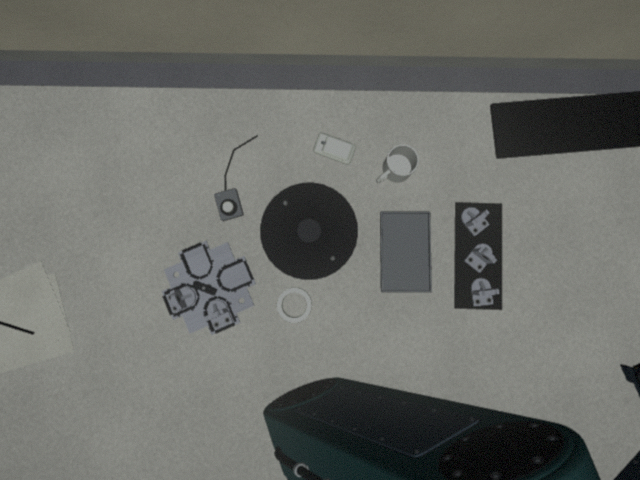

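View pics/scene0.png

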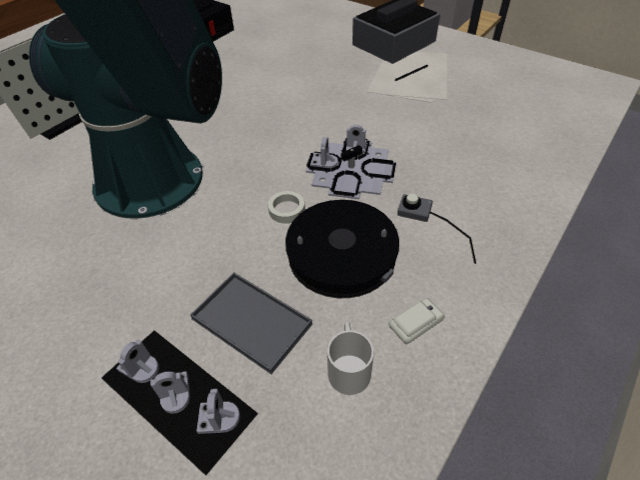

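Top view: carrier around (209,288) with scanned brackets in the left (180,300) and lower (220,318) nests; drum at (309,230); tray (405,252); three fresh brackets on the mat at (475,221), (481,258), (484,292); key at (228,207); tape (294,304), mouse and mug lie clear. I'll enlarge the important regions.

```bash
python3 - <<'E'
from h import *
def crop(f,x,y,w,h,k,gain=1.6):
    im=cv2.imread('pics/'+f+'.png')[y:y+h,x:x+w]
    im=cv2.resize(np.clip(im*gain,0,255).astype(np.uint8),None,fx=k,fy=k,interpolation=cv2.INTER_CUBIC)
    for i in range(0,w,10): cv2.putText(im,str(x+i),(i*k,8),0,.3,(0,255,255),1); cv2.line(im,(i*k,0),(i*k,h*k),(0,200,200) if 0 else (0,90,90),1)
    for j in range(0,h,10): cv2.putText(im,str(y+j),(0,j*k+4),0,.3,(0,255,255),1); cv2.line(im,(0,j*k),(w*k,j*k),(0,90,90),1)
    return im
a=crop('top0',160,236,100,100,5); b=crop('top0',453,200,54,112,5,1.8)
o=np.zeros((600,800,3),np.uint8);o[:500,:500]=a;o[:560,510:780]=b;cv2.imwrite('pics/c1.png',o)
a=crop('scene0',300,120,100,80,5); b=crop('scene0',100,335,150,110,5,1.8)
cv2.imwrite('pics/c2.png',a); cv2.imwrite('pics/c3.png',b)
E
```

```text
(no output)
```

View pics/c1.png

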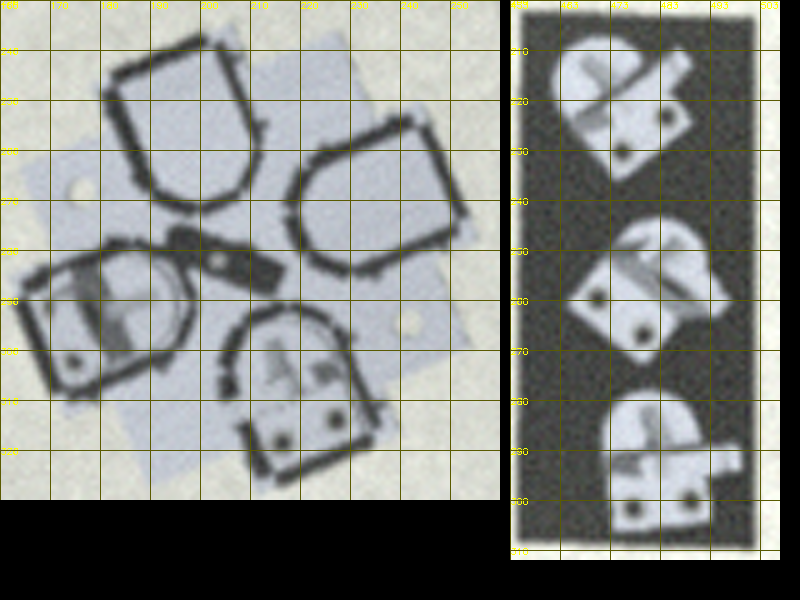

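View pics/c3.png

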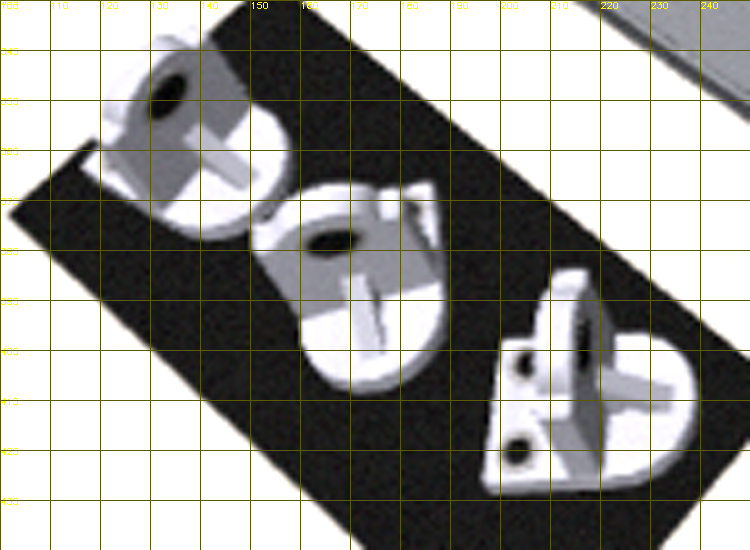

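View pics/c2.png

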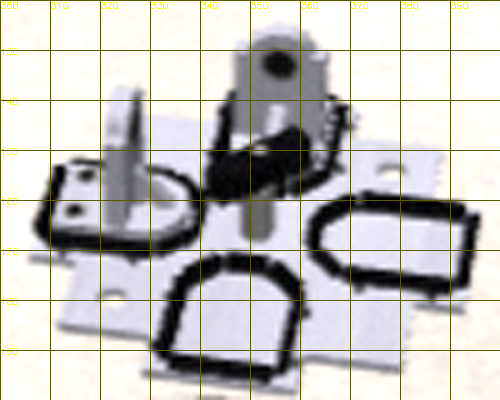

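```bash
python3 - <<'E'
from h import *
s=load('top0');c=load('scene0')
T=lambda X,Y:(160+X/5-.4,236+Y/5-.4)
F=lambda X,Y:(453+(X-510)/5-.4,200+Y/5-.4)
S=lambda X,Y:(100+X/5-.4,335+Y/5-.4)
a=ray(s,*T(82,191),4);b=ray(s,*T(410,322),4)
print('holes',a,b,np.linalg.norm(a-b),'mid',(a+b)/2,'ang',np.degrees(np.arctan2(*(a-b)[1::-1])))
# dowels
for im,boxes in ((s,[(276,195,292,211),(325,250,341,266)]),(c,[(292,232,308,250),(376,225,392,243)])):
    g=im['img'].mean(2)
    for x0,y0,x1,y1 in boxes:
        w=g[y0:y1,x0:x1].copy();m=w>(w.min()+w.max())/2;ys,xs=np.nonzero(m)
        u,v=xs.mean()+x0,ys.mean()+y0;print('dowel',u,v,m.sum(),ys.min()+y0,ys.max()+y0,ray(im,u,v,62),ray(im,u,v,68))
# drum/tray/mat
g=s['img'].astype(int)
m=((g.max(2)<55).astype(np.uint8));n,l,st,ce=cv2.connectedComponentsWithStats(m)
for i in range(1,n):
    if st[i,4]>300: print('dark',st[i],ce[i])
k=l[225,280]; cs,_=cv2.findContours((l==k).astype(np.uint8),0,2);e=cv2.fitEllipse(cv2.convexHull(cs[0]));print(e,ray(s,*e[0],50), 'pxdiam*z/f',e[1][0]*1226/485)
print('tray corner vals',g[212:214,375:385].mean(2), g[252,405],g[252,440])
q=(abs(g-g[252,405]).sum(2)<40).astype(np.uint8);n,l,st,ce=cv2.connectedComponentsWithStats(q);k=l[252,405]
cs,_=cv2.findContours((l==k).astype(np.uint8),0,2);r=cv2.minAreaRect(max(cs,key=cv2.contourArea));print(r,[ray(s,*p,4).round(1)for p in cv2.boxPoints(r)],ray(s,*r[0],4))
for nm,p,qq,z,fn,cam in [('A',(618,180),(692,122),9,F,s),('B',(572,302),(646,362),9,F,s),('C',(613,530),(712,522),9,F,s),
   ('Ch',(633,508),(690,500),15,F,s),('Ah',(622,152),(666,117),15,F,s),('Bh',(597,298),(643,335),15,F,s),
   ('Cs',(485,490),(500,340),9,S,c)]:
    p=ray(cam,*fn(*p),z);qq=ray(cam,*fn(*qq),z);d=qq-p;print(nm,p.round(1),qq.round(1),'len',np.linalg.norm(d).round(1),'ang y',np.degrees(np.arctan2(d[1],d[0])).round(1),'mid',((p+qq)/2).round(1))
E
```

```text
holes [446.02370461 430.62946471   4.        ] [380.43666443 257.53931264   4.        ] 185.0995963833583 mid [413.23018452 344.08438868   4.        ] ang 69.2473810030983
dowel 284.1333333333333 202.0 15 195 204 [630.25254718 147.57622197  62.        ] [629.34292107 147.09834331  68.        ]
dowel 332.3529411764706 258.0 17 256 260 [490.50677031  24.17096814  62.        ] [490.28733943  24.30257993  68.        ]
dowel 299.38709677419354 239.5483870967742 31 236 243 [494.00623716  21.18049156  62.        ] [497.52049199  17.25083933  68.        ]
dowel 383.3 232.73333333333332 30 229 236 [631.42622127 140.91313652  62.        ] [633.84458816 136.0286482   68.        ]
dark [ 491   91  149   67 7991] [566.60167689 124.21236391]
dark [ 261  183   96   96 7160] [308.50698324 230.68924581]
dark [ 455  203   46  106 2968] [476.8453504  255.44238544]
dark [621 364  19  32 301] [632.55813953 374.83388704]
dark [  264   378   336   102 24797] [415.31092471 437.92821712]
dark [614 451  26  29 383] [630.74673629 469.77023499]
((308.5162048339844, 230.7496795654297), (95.42915344238281, 96.159
[... 599 characters left out ...]
4118806    4.        ]
A [ 556.  -348.3    9. ] [ 587.2 -387.7    9. ] len 50.2 ang y -51.7 mid [ 571.6 -368.     9. ]
B [ 491.8 -323.3    9. ] [ 461.1 -361.5    9. ] len 49.0 ang y -128.8 mid [ 476.4 -342.4    9. ]
C [ 374.1 -343.     9. ] [ 378.9 -394.4    9. ] len 51.6 ang y -84.7 mid [ 376.5 -368.7    9. ]
Ch [ 385.8 -351.6   15. ] [ 390.3 -381.1   15. ] len 29.8 ang y -81.4 mid [ 388.1 -366.4   15. ]
Ah [ 570.2 -348.7   15. ] [ 588.9 -372.    15. ] len 29.9 ang y -51.3 mid [ 579.6 -360.4   15. ]
Bh [ 493.8 -334.6   15. ] [ 475.  -358.2   15. ] len 30.2 ang y -128.6 mid [ 484.4 -346.4   15. ]
Cs [ 586.7 -386.3    9. ] [ 553.2 -346.9    9. ] len 51.7 ang y 130.4 mid [ 570.  -366.6    9. ]
```

Call:
arm_command --deltas '[[[-0.1,40,60,30,0,0,0],[-0.1,75,120,36,0,0,0],[-0.1,110,180,36,0,0,0],[-0.1,145,240,36,0,0,0],[-0.1,180,300,36,0,0,0],[-0.1,215,350,36,0,0,0],[-0.1,245,400,36,0,0,1],[-0.1,270,450,36,0,0,1.6]]]'

```text
clock: 1.1
position: [525.4, -221.0, 249.9]
tcp_rot: [[0.912, 0.411, 0.0], [0.411, -0.912, 0.0], [0.0, -0.0, -1.0]]
force: [1.1, -0.5, -0.2]
width: 40.8
grasp_force: 0.0
```

```bash
python3 - <<'E'
from h import *
c=load('scene0');s=load('top0')
a=ray(c,377.6,153.2,3);b=ray(c,322.2,179,3);print('scene holes',a,b,(a+b)/2,np.linalg.norm(a-b),np.degrees(np.arctan2(*(a-b)[1::-1])))
print('handle top',ray(s,205,287.6,60),ray(s,205,287.6,50)); print('bar scene',ray(c,300+260/5-.4,120+157/5-.4,55))
E
```

```text
scene holes [442.2782191  432.93376903   3.        ] [379.25246771 259.91931408   3.        ] [410.76534341 346.42654155   3.        ] 184.13649002682394 69.98431607115928
handle top [412.74971359 340.39450666  60.        ] [412.47582098 342.77424805  50.        ]
bar scene [413.59878428 344.54303799  55.        ]
```

Call:
arm_command --deltas '[[[-0.1,5,60,0,0,0,0],[-0.1,8,120,0,0,0,0],[-0.1,0,180,0,0,0,0],[-0.1,-15,240,0,0,0,0],[-0.1,-35,298,0,0,0,0],[-0.1,-57,355,0,0,0,0],[-0.1,-80,412,0,0,0,0],[-0.1,-102,466,0,0,0,0]]]'

```text
clock: 2.1
position: [421.5, 244.8, 250.0]
tcp_rot: [[0.912, 0.41, 0.0], [0.41, -0.912, 0.0], [0.0, -0.0, -1.0]]
force: [0.8, -0.1, -0.4]
width: 41.2
grasp_force: 0.0
```

Call:
arm_command --deltas '[[[-0.1,-25,55,0,0,0,0],[-0.1,-42,105,-10,0,0,0],[-0.1,-53,140,-40,0,0,0],[-0.1,-55,140,-85,0,0,0],[-0.1,-55,140,-120,0,0,0],[-0.1,-55,140,-120,0,0,0],[-0.1,-55,140,-120,0,0,0],[-0.1,-55,140,-120,0,0,0]]]'

```text
clock: 3.1
position: [368.4, 383.7, 131.5]
tcp_rot: [[0.912, 0.41, 0.002], [0.41, -0.912, 0.002], [0.002, -0.001, -1.0]]
force: [0.3, 0.5, 0.1]
width: 41.1
grasp_force: 0.0
```

```bash
python3 - <<'E'
from h import *
st=env.sense();print(st['position'],st['tcp_rot'],st['q'])
s=snap('top','t1');c=snap('scene','s1')
a=cv2.resize(cv2.imread('pics/s1.png')[80:230,280:440],None,fx=3,fy=3);b=cv2.resize(cv2.imread('pics/t1.png')[220:350,150:270],None,fx=3,fy=3)
o=np.zeros((450,800,3),np.uint8);o[:450,:480]=np.clip(a*1.3,0,255);o[:390,440:800]=b;cv2.imwrite('pics/v1.png',o)
E
```

```text
[368.40557077 383.6913916  131.54558184] [[ 9.12060156e-01  4.10052672e-01  1.75435205e-03]
 [ 4.10050058e-01 -9.12061489e-01  1.67026443e-03]
 [ 2.28497334e-03 -8.04009476e-04 -9.99997066e-01]] [ 7.61903548e-01  2.37241538e-01  2.11111696e+00 -3.59237445e-06
  7.90811852e-01  1.91019136e+00]
```

View pics/v1.png

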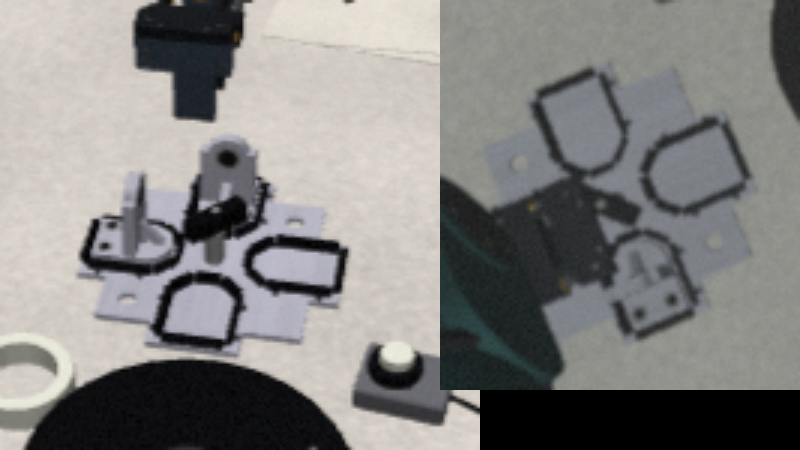

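Call:
arm_command --deltas '[[[-0.1,14,26,0,0,0,0.3],[-0.1,14,26,0,0,0,0.3],[-0.1,14,26,-30,0,0,0.3],[-0.1,14,26,-60,0,0,0.3],[-0.1,14,26,-85,0,0,0.3],[-0.1,14,26,-85,0,0,0.3],[-0.1,14,26,-85,0,0,0.3]]]'

```text
clock: 4.08
position: [381.9, 409.3, 45.9]
tcp_rot: [[0.91, 0.415, 0.001], [0.415, -0.91, 0.001], [0.001, -0.0, -1.0]]
force: [0.5, -0.1, -1.3]
width: 41.0
grasp_force: 0.0
```

```bash
python3 - <<'E'
from h import *
st=env.sense();print(st['position'])
c=snap('scene','s2')
a=cv2.resize(cv2.imread('pics/s2.png')[80:230,280:440],None,fx=4,fy=4,interpolation=2);cv2.imwrite('pics/v2.png',np.clip(a*1.4,0,255))
E
```

```text
[381.89985123 409.25309072  45.94654838][ WARN:0@0.438] global loadsave.cpp:1063 imwrite_ Unsupported depth image for selected encoder is fallbacked to CV_8U.
```

View pics/v2.png

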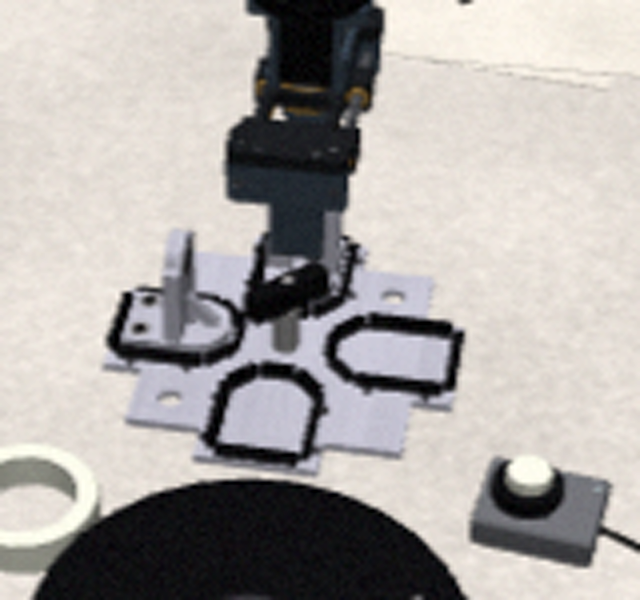

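Fingers straddle the web of the rear bracket (about pixel (356,135)); closing.

Call:
arm_command --deltas '[[[-1,0,0,0,0,0,0],[-1,0,0,0,0,0,0],[-1,0,0,0,0,0,0],[-1,0,0,0,0,0,0],[-1,0,0,0,0,0,0],[-1,0,0,10,0,0,0],[-1,0,0,30,0,0,0],[-1,0,0,60,0,0,0]]]'

```text
clock: 5.12
position: [381.4, 408.8, 106.1]
tcp_rot: [[0.91, 0.415, -0.001], [0.415, -0.91, -0.001], [-0.001, 0.0, -1.0]]
force: [-0.2, -1.0, -1.3]
width: 11.7
grasp_force: 30.0
```

Call:
arm_command --deltas '[[[-1,25,-30,40,0,0,0],[-1,55,-75,80,0,0,-3],[-1,84,-124,90,0,0,-6],[-1,107,-176,90,0,0,-10],[-1,122,-230,90,0,0,-14],[-1,129,-285,90,0,0,-18],[-1,127,-340,90,0,0,-22],[-1,119,-394,90,0,0,-24.5]]]'

```text
clock: 6.12
position: [500.6, 13.3, 196.3]
tcp_rot: [[1.0, -0.002, 0.001], [-0.002, -1.0, -0.0], [0.001, 0.0, -1.0]]
force: [0.2, 0.0, -2.6]
width: 12.0
grasp_force: 30.0
```

Call:
arm_command --deltas '[[[-1,-12,-55,0,0,0,0],[-1,-25,-110,0,0,0,0],[-1,-35,-160,0,0,0,0],[-1,-38,-181,-40,0,0,0],[-1,-38,-181,-95,0,0,0],[-1,-38,-181,-135,0,0,0],[-1,-38,-181,-147,0,0,0],[-1,-38,-181,-148,0,0,0]]]'

```text
clock: 7.12
position: [463.0, -166.0, 47.7]
tcp_rot: [[1.0, 0.001, 0.0], [0.001, -1.0, -0.0], [0.0, 0.0, -1.0]]
force: [0.7, 0.0, -1.8]
width: 12.1
grasp_force: 30.0
```

Call:
arm_command --deltas '[[[-1,0,0,-2,0,0,0],[-1,0,0,-3.5,0,0,0],[-1,0,0,-4.5,0,0,0],[-1,0,0,-4.5,0,0,0]]]'

```text
clock: 7.62
position: [463.1, -166.0, 43.1]
tcp_rot: [[1.0, 0.0, 0.001], [0.0, -1.0, -0.0], [0.001, 0.0, -1.0]]
force: [-1.5, 0.4, 6.7]
width: 11.8
grasp_force: 30.0
```

Contact (6.7 N). Release, rise, and head back to the second scanned bracket.

Call:
arm_command --deltas '[[[-0.1,0,0,0,0,0,0],[-0.1,0,0,0,0,0,0],[-0.1,0,0,15,0,0,0],[-0.1,0,0,60,0,0,0],[-0.1,5,20,110,0,0,0],[-0.1,12,70,130,0,0,5],[-0.1,15,125,140,0,0,10],[-0.1,15,180,140,0,0,15]]]'

```text
clock: 8.62
position: [478.2, 15.7, 184.6]
tcp_rot: [[0.965, 0.261, 0.003], [0.261, -0.965, -0.0], [0.003, 0.001, -1.0]]
force: [1.0, -0.5, -0.2]
width: 40.9
grasp_force: 0.0
```

Call:
arm_command --deltas '[[[-0.1,-5,45,0,0,0,10],[-0.1,-12,90,0,0,0,20],[-0.1,-25,135,0,0,0,30],[-0.1,-45,180,0,0,0,40],[-0.1,-70,225,0,0,0,50],[-0.1,-100,265,0,0,0,60],[-0.1,-125,292,0,0,0,70],[-0.1,-131,299,-20,0,0,80]]]'

```text
clock: 9.62
position: [346.1, 315.1, 164.2]
tcp_rot: [[-0.096, 0.995, 0.003], [0.995, 0.095, 0.002], [0.002, 0.003, -1.0]]
force: [0.6, -0.1, 0.1]
width: 41.2
grasp_force: 0.0
```

Call:
arm_command --deltas '[[[-0.1,0,0,-20,0,0,10],[-0.1,0,0,-40,0,0,19.5],[-0.1,0,0,-40,0,0,19.5],[-0.1,0,0,-40,0,0,19.5]]]'

```text
clock: 10.12
position: [347.0, 313.4, 123.5]
tcp_rot: [[-0.412, 0.911, 0.001], [0.911, 0.412, 0.001], [0.0, 0.001, -1.0]]
force: [-0.6, 0.2, -0.6]
width: 41.2
grasp_force: 0.0
```

```bash
python3 - <<'E'
from h import *
st=env.sense();p=st['position'];print(p,np.degrees(np.arctan2(st['tcp_rot'][1,1],st['tcp_rot'][0,1])),'need',[346.7,314.6]-p[:2])
c=snap('scene','s3')
a=cv2.imread('pics/s3.png');o=np.vstack([cv2.resize(a[80:210,260:420],None,fx=2.5,fy=2.5),cv2.resize(a[260:375,180:340],None,fx=2.5,fy=2.5)[:275]]);cv2.imwrite('pics/v3.png',o)
E
```

```text
[347.02102501 313.39818374 123.5186383 ] 24.299899627890905 need [-0.32102501  1.20181626]
```

View pics/v3.png

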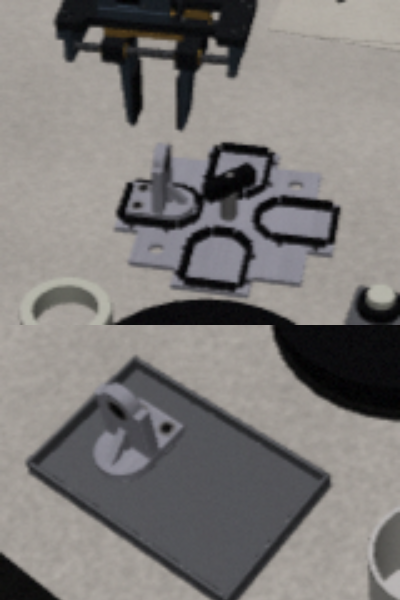

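The first scanned bracket stands upright in the tray; the fingers straddle the second one's web. Descend and grip.

Call:
arm_command --deltas '[[[-0.1,0,1,-30,0,0,0],[-0.1,0,1,-60,0,0,0],[-0.1,0,1,-77.5,0,0,0],[-0.1,0,1,-77.5,0,0,0],[-1,0,1,-77.5,0,0,0],[-1,0,1,-77.5,0,0,0],[-1,0,1,-77.5,0,0,0],[-1,0,1,-77.5,0,0,0]]]'

```text
clock: 11.18
position: [346.9, 314.3, 45.5]
tcp_rot: [[-0.415, 0.91, 0.0], [0.91, 0.415, 0.0], [0.0, 0.001, -1.0]]
force: [-1.2, -1.4, 9.5]
width: 11.8
grasp_force: 30.0
```

Call:
arm_command --deltas '[[[-1,0,0,0,0,0,0],[-1,0,0,15,0,0,0],[-1,0,0,50,0,0,0],[-1,5,-10,100,0,0,5],[-1,25,-40,140,0,0,13],[-1,50,-80,150,0,0,21],[-1,75,-125,150,0,0,30],[-1,100,-170,150,0,0,38]]]'

```text
clock: 12.18
position: [447.0, 142.6, 196.0]
tcp_rot: [[-0.889, 0.457, 0.001], [0.457, 0.889, 0.0], [-0.001, 0.001, -1.0]]
force: [0.5, 0.0, -2.4]
width: 11.9
grasp_force: 30.0
```

Call:
arm_command --deltas '[[[-1,20,-45,0,0,0,6],[-1,40,-95,0,0,0,12],[-1,60,-145,0,0,0,18],[-1,78,-195,0,0,0,24],[-1,95,-245,0,0,0,27.3],[-1,108,-290,0,0,0,27.3],[-1,115,-310,-10,0,0,27.3],[-1,115,-310,-50,0,0,27.3]]]'

```text
clock: 13.18
position: [563.2, -167.4, 146.3]
tcp_rot: [[-1.0, 0.005, 0.004], [0.005, 1.0, -0.001], [-0.004, -0.001, -1.0]]
force: [0.8, 1.3, -3.6]
width: 12.2
grasp_force: 30.0
```

Call:
arm_command --deltas '[[[-1,0,0,-45,0,0,0],[-1,0,0,-80,0,0,0],[-1,0,0,-96,0,0,0],[-1,0,0,-98,0,0,0],[-1,0,0,-99,0,0,0],[-1,0,0,-99,0,0,0]]]'

```text
clock: 13.92
position: [562.4, -166.1, 47.1]
tcp_rot: [[-1.0, 0.003, 0.002], [0.003, 1.0, -0.001], [-0.002, -0.001, -1.0]]
force: [-0.1, -0.5, -3.0]
width: 11.8
grasp_force: 30.0
```

Call:
arm_command --deltas '[[[-1,0,0,-2,0,0,0],[-1,0,0,-3,0,0,0],[-1,0,0,-4,0,0,0],[-1,0,0,-4,0,0,0]]]'

```text
clock: 14.42
position: [561.9, -166.0, 43.4]
tcp_rot: [[-1.0, 0.003, -0.0], [0.003, 1.0, -0.0], [0.0, -0.0, -1.0]]
force: [-11.0, 2.4, 25.2]
width: 12.1
grasp_force: 30.0
```

Call:
arm_command --deltas '[[[0,0,0,0,0,0,0],[0,0,0,0,0,0,0],[0,0,0,15,0,0,0],[0,0,0,60,0,0,0],[0,0,20,110,0,0,0],[0,-10,65,130,0,0,8],[0,-20,115,130,0,0,16],[0,-30,165,130,0,0,24]]]'

```text
clock: 15.42
position: [531.5, 0.4, 173.3]
tcp_rot: [[-0.913, -0.408, 0.002], [-0.408, 0.913, -0.0], [-0.002, -0.001, -1.0]]
force: [0.9, 0.4, -0.2]
width: 45.9
grasp_force: 0.0
```

Call:
arm_command --deltas '[[[0.1,-12,50,0,0,0,8],[0.1,-24,100,0,0,0,16],[0.1,-38,150,0,0,0,24],[0.1,-52,200,0,0,0,30],[0.1,-70,250,0,0,0,37],[0.1,-90,295,0,0,0,45.5],[0.1,-110,330,0,0,0,45.5],[0.1,-119,345,-10,0,0,45.5]]]'

```text
clock: 16.42
position: [412.2, 345.9, 163.0]
tcp_rot: [[-0.352, -0.936, 0.002], [-0.936, 0.352, 0.001], [-0.002, -0.001, -1.0]]
force: [-0.3, -1.1, -0.4]
width: 50.4
grasp_force: 0.0
```

```bash
python3 - <<'E'
from h import *
st=env.sense();p=st['position'];print(p,np.degrees(np.arctan2(st['tcp_rot'][1,1],st['tcp_rot'][0,1])),'need',[412.2,344.5]-p[:2])
c=snap('scene','s4');snap('top','t4')
a=cv2.imread('pics/s4.png');b=cv2.imread('pics/t4.png')
o=np.zeros((600,800,3),np.uint8);o[:390,:480]=cv2.resize(a[80:210,270:430],None,fx=3,fy=3);o[390:600,:400]=cv2.resize(a[265:370,150:350],None,fx=2,fy=2);o[:480,480:800]=cv2.resize(b[190:350,420:526] if 0 else b[195:315,440:520],None,fx=4,fy=4);cv2.imwrite('pics/v4.png',o)
E
```

```text
[412.20477882 345.88180151 162.97203197] 159.4129972595089 need [-0.00477882 -1.38180151]
```

View pics/v4.png

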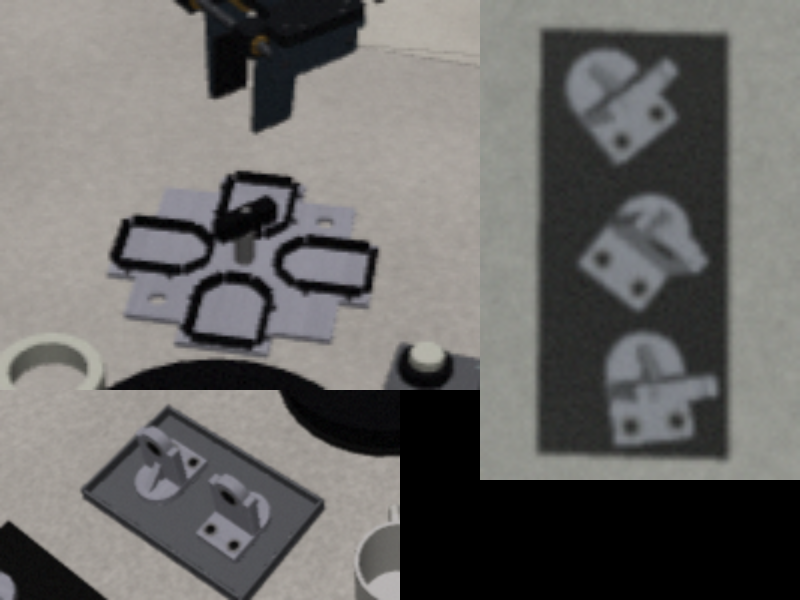

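Both scanned brackets stand in the tray; the empty carrier hasn't moved. Now the handle.

Call:
arm_command --deltas '[[[0.1,0,-1,-50,0,0,0],[0.1,0,-1,-100,0,0,0],[0.1,0,-1,-131,0,0,0],[0.1,0,-1,-131,0,0,0],[-1,0,-1,-131,0,0,0],[-1,0,-1,-131,0,0,0],[-1,0,-1,-131,0,0,0],[-1,0,-1,-131,0,0,0]]]'

```text
clock: 17.52
position: [412.8, 343.4, 31.7]
tcp_rot: [[-0.353, -0.936, 0.0], [-0.936, 0.353, 0.001], [-0.001, -0.0, -1.0]]
force: [-3.2, -1.0, 9.5]
width: 17.6
grasp_force: 30.0
```

Call:
arm_command --deltas '[[[-1,0,0,0,0,0,0],[-1,0,0,10,0,0,0],[-1,0,0,30,0,0,0],[-1,0,0,60,0,0,0],[-1,0,0,100,0,0,0],[-1,0,0,120,0,0,0],[-1,0,0,120,0,0,0]]]'

```text
clock: 18.4
position: [413.3, 343.6, 153.2]
tcp_rot: [[-0.353, -0.936, 0.003], [-0.936, 0.353, 0.002], [-0.003, -0.002, -1.0]]
force: [-0.1, 0.6, -7.6]
width: 17.9
grasp_force: 30.0
```

Call:
arm_command --deltas '[[[-1,10,-20,10,0,0,0],[-1,35,-60,10,0,0,-5],[-1,60,-105,10,0,0,-10],[-1,85,-150,10,0,0,-15],[-1,110,-195,10,0,0,-21],[-1,130,-230,10,0,0,-26],[-1,143,-252,5,0,0,-28],[-1,147,-258.5,0,0,0,-28]]]'

```text
clock: 19.4
position: [559.5, 83.4, 149.9]
tcp_rot: [[-0.752, -0.659, -0.001], [-0.659, 0.752, -0.0], [0.001, 0.001, -1.0]]
force: [-0.3, -1.1, -6.8]
width: 18.1
grasp_force: 30.0
```

Call:
arm_command --deltas '[[[-1,0,0,-10,0,0,0],[-1,0,0,-30,0,0,0],[-1,0,0,-42,0,0,0],[-1,0,0,-42,0,0,0],[-1,0,0,-42,0,0,0]]]'

```text
clock: 20.02
position: [559.8, 84.9, 109.1]
tcp_rot: [[-0.751, -0.661, 0.0], [-0.661, 0.751, 0.0], [-0.0, -0.0, -1.0]]
force: [-0.2, 0.3, -6.6]
width: 18.0
grasp_force: 30.0
```

```bash
python3 - <<'E'
from h import *
st=env.sense();p=st['position'];print(p,np.degrees(np.arctan2(st['tcp_rot'][1,1],st['tcp_rot'][0,1])))
c=snap('scene','s5');snap('top','t5')
a=cv2.imread('pics/s5.png');b=cv2.imread('pics/t5.png')
def g(im,x,y,w,h,k):
    im=np.clip(cv2.resize(im[y:y+h,x:x+w],None,fx=k,fy=k,interpolation=2)*1.5,0,255).astype(np.uint8)
    for i in range(0,w,10): cv2.line(im,(i*k,0),(i*k,4),(0,0,255),1); cv2.putText(im,str(x+i),(i*k,14),0,.3,(0,0,255),1)
    for i in range(0,h,10): cv2.line(im,(0,i*k),(4,i*k),(0,0,255),1); cv2.putText(im,str(y+i),(5,i*k+4),0,.3,(0,0,255),1)
    return im
o=np.zeros((600,800,3),np.uint8);o[:420,:400]=g(b,260,178,100,105,4);o[:480,400:]=g(a,282,170,100,120,4)[:480];
cv2.imwrite('pics/v5.png',o); cv2.imwrite('pics/v5b.png',g(a,275,160,130,100,6))
E
```

```text
[559.82530841  84.85841306 109.14926987] 131.3390085838659
```

View pics/v5.png

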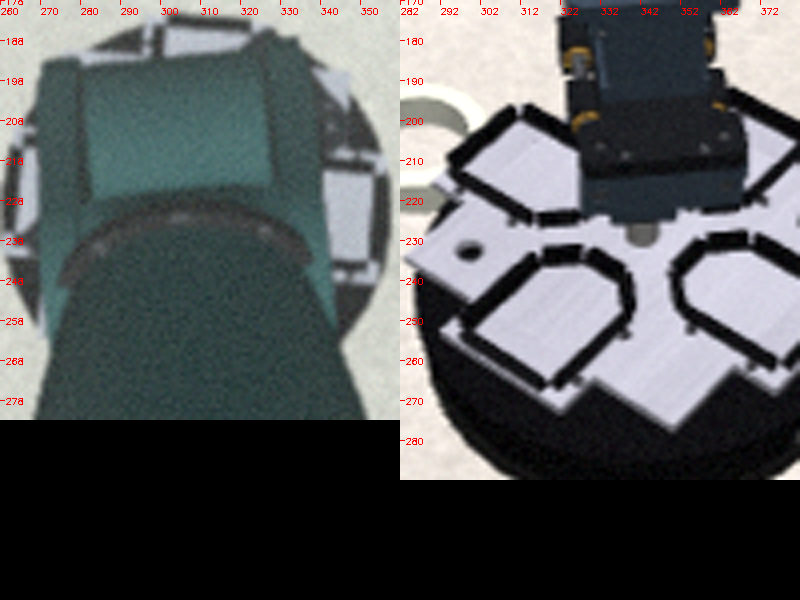

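Plate hovers over the drum; the near hole shows at about (299.5,233) in the scene view. Refine dowels and holes with tighter blobs.

```bash
python3 - <<'E'
from h import *
s=load('top0');c=load('scene0');c5=load('s5')
def blob(im,u,v,r,bright=True):
    g=im['img'].mean(2);x0,y0=int(u)-r,int(v)-r;w=g[y0:y0+2*r+1,x0:x0+2*r+1]
    if not bright:w=255-w
    t=(w.min()+w.max())/2;n,l,st,ce=cv2.connectedComponentsWithStats((w>t).astype(np.uint8),connectivity=4)
    k=1+np.argmax(st[1:,4]);ww=np.where(cv2.dilate((l==k).astype(np.uint8),np.ones((3,3)))>0,np.clip(w-np.median(w),0,None),0);ys,xs=np.mgrid[:w.shape[0],:w.shape[1]]
    return (xs*ww).sum()/ww.sum()+x0,(ys*ww).sum()/ww.sum()+y0,st[k]
for im,ps,z in ((s,[(284,203),(332,258)],61),(c,[(299,240),(383,233)],58.5)):
    P=[]
    for p in ps:
        u,v,st=blob(im,*p,6);P.append(ray(im,u,v,z));print('dowel',round(u,2),round(v,2),st,P[-1].round(1),'proj top/bot',proj(im,[*P[-1][:2],68]).round(1),proj(im,[*P[-1][:2],50]).round(1))
    d=P[0]-P[1];print('mid',(P[0]+P[1])/2,np.linalg.norm(d),np.degrees(np.arctan2(d[1],d[0]))%180)
u,v,st=blob(c5,299.5,233,6,False);print('hole',u,v,st,ray(c5,u,v,84),ray(c5,u,v,78),ray(c5,u,v,81))
E
```

```text
dowel 284.76 202.53 [ 5  4  4  4 14] [629.1 146.   61. ] proj top/bot [284.6 202.1] [285.1 203.2]
dowel 332.25 257.93 [ 4  4  5  5 16] [490.7  24.4  61. ] proj top/bot [332.3 257.8] [332.2 258.1]
mid [559.89298694  85.22428953  61.        ] 184.23329492352295 41.317479556658085
dowel 299.4 239.5 [ 4  2  5  8 31] [491.9  23.6  58.5] proj top/bot [299.1 236.6] [299.6 242.1]
dowel 383.46 232.52 [ 4  2  5  8 30] [630.  144.5  58.5] proj top/bot [383.8 229.6] [383.2 235.1]
mid [560.93735199  84.04535839  58.5       ] 183.5242246379504 41.2057418597071
hole 299.0090661831369 232.48005439709883 [ 3  4  7  4 24] [494.03340086  21.98685553  84.        ] [490.41351467  26.04149888  78.        ] [492.22345776  24.01417721  81.        ]
```

View pics/v5b.png

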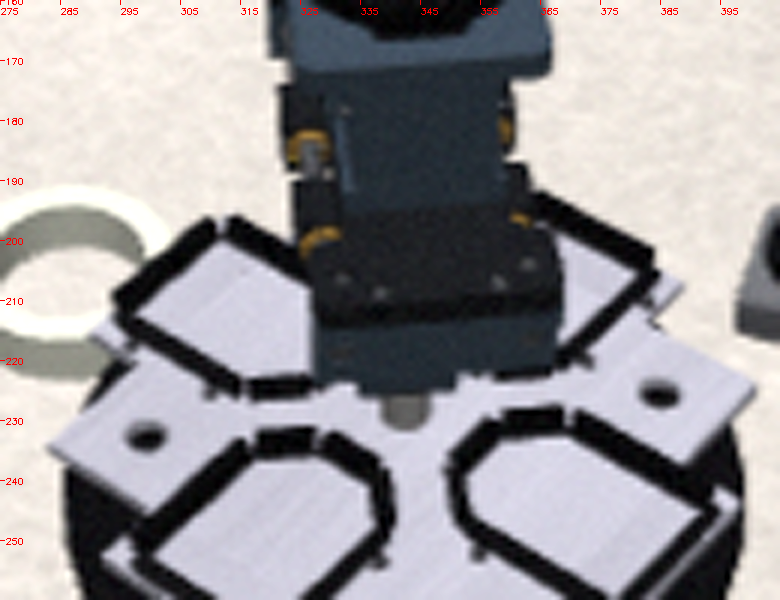

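```bash
python3 - <<'E'
from h import *
c=load('s5')
for z in (81,84):
    b=ray(c,299.05,232.4,z);a=ray(c,384.6,225.3,z);d=a-b;print(z,a,b,(a+b)/2,np.linalg.norm(d),np.degrees(np.arctan2(d[1],d[0])))
E
```

```text
81 [630.28086226 145.41922375  81.        ] [492.15414469  24.24455638  81.        ] [561.21750348  84.83189006  81.        ] 183.7451771315421 41.259562143986294
84 [631.52605801 142.89527403  84.        ] [493.96437132  22.2162923   84.        ] [562.74521467  82.55578317  84.        ] 182.99353616453655 41.2595621439863
```

Call:
arm_command --deltas '[[[-1,-0.5,0,0,0,0,0],[-1,-0.5,0,-6,0,0,0],[-1,-0.5,0,-10,0,0,0],[-1,-0.5,0,-14,0,0,0],[-1,-0.5,0,-16,0,0,0],[-1,-0.5,0,-18,0,0,0],[-1,-0.5,0,-20,0,0,0]]]'

```text
clock: 21.0
position: [559.2, 84.6, 88.8]
tcp_rot: [[-0.751, -0.66, 0.0], [-0.66, 0.751, -0.0], [-0.0, -0.0, -1.0]]
force: [-0.4, 0.2, -6.6]
width: 17.5
grasp_force: 30.0
```

No contact: the dowels are in the holes (plate underside near z=58). Continue down.

Call:
arm_command --deltas '[[[-1,0,0,-2.5,0,0,0],[-1,0,0,-5,0,0,0],[-1,0,0,-7,0,0,0],[-1,0,0,-8,0,0,0],[-1,0,0,-8.5,0,0,0],[-1,0,0,-8.5,0,0,0]]]'

```text
clock: 21.75
position: [559.1, 84.6, 81.7]
tcp_rot: [[-0.751, -0.66, -0.001], [-0.66, 0.751, -0.0], [0.0, 0.0, -1.0]]
force: [-12.0, -1.8, 20.5]
width: 17.8
grasp_force: 30.0
```

Call:
arm_command --deltas '[[[0,0,0,0,0,0,0],[0,0,0,0,0,0,0],[0,0,0,0,0,0,0],[0,0,0,20,0,0,0],[0,0,0,60,0,0,0],[0,0,0,110,0,0,-8],[0,2,-40,130,0,0,-18],[0,5,-95,130,0,0,-28]]]'

```text
clock: 22.75
position: [565.4, -10.9, 214.1]
tcp_rot: [[-0.974, -0.227, 0.005], [-0.227, 0.974, -0.0], [-0.005, -0.001, -1.0]]
force: [0.7, -0.3, -0.8]
width: 45.3
grasp_force: 0.0
```

```bash
python3 - <<'E'
from h import *
st=env.sense();print(st['position'],st['force'])
s=snap('top','t6');c=snap('scene','s6');a=cv2.imread('pics/s6.png');b=cv2.imread('pics/t6.png')
o=np.zeros((600,800,3),np.uint8);o[:480,:480]=cv2.resize(a[170:290,285:405],None,fx=4,fy=4);o[:480,480:800]=cv2.resize(b[195:315,440:520],None,fx=4,fy=4);cv2.imwrite('pics/v6.png',np.clip(o*1.3,0,255).astype(np.uint8))
E
```

```text
[565.43184455 -10.85617205 214.09676814] [ 0.70596699 -0.30708796 -0.84243188]
```

View pics/v6.png

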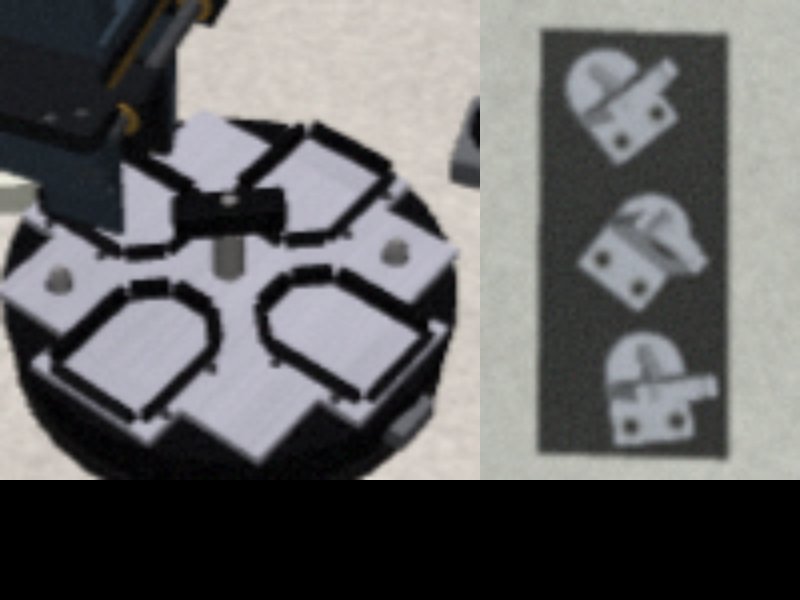

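Carrier is seated with both dowels showing through at (300,240) and (384,232); fresh brackets unchanged. On to bracket A.

Call:
arm_command --deltas '[[[-0.1,5,-45,0,0,0,-8],[-0.1,10,-95,0,0,0,-17],[-0.1,15,-145,0,0,0,-26],[-0.1,20,-195,0,0,0,-35],[-0.1,24,-240,0,0,0,-44],[-0.1,28,-285,0,0,0,-53],[-0.1,32,-320,-20,0,0,-62],[-0.1,33,-334,-60,0,0,-64.6]]]'

```text
clock: 23.85
position: [598.5, -346.6, 152.5]
tcp_rot: [[-0.623, 0.782, 0.004], [0.782, 0.623, -0.002], [-0.004, 0.001, -1.0]]
force: [-0.1, 1.9, 0.1]
width: 40.9
grasp_force: 0.0
```

Call:
arm_command --deltas '[[[-0.1,0,0,-30,0,0,0],[-0.1,0,0,-50,0,0,0],[-0.1,0,0,-50,0,0,0]]]'

```text
clock: 24.22
position: [596.8, -343.7, 99.8]
tcp_rot: [[-0.626, 0.78, -0.002], [0.78, 0.626, 0.001], [0.002, -0.001, -1.0]]
force: [-0.2, -0.6, -0.6]
width: 41.3
grasp_force: 0.0
```

```bash
python3 - <<'E'
from h import *
st=env.sense();p=st['position'];print(p,np.degrees(np.arctan2(st['tcp_rot'][1,1],st['tcp_rot'][0,1])),'need',[598.5,-345.3]-p[:2],43-p[2])
E
```

```text
[ 596.77046438 -343.70411043   99.84073168] 38.76301579541601 need [ 1.72953562 -1.59588957] -56.84073168265407
```

Call:
arm_command --deltas '[[[-0.1,1,-1,-25,0,0,0],[-0.1,1,-1,-50,0,0,0],[-0.1,1,-1,-56,0,0,0],[-0.1,1,-1,-56,0,0,0],[-1,1,-1,-56,0,0,0],[-1,1,-1,-56,0,0,0],[-1,1,-1,-56,0,0,0],[-1,1,-1,-56,0,0,0]]]'

```text
clock: 25.22
position: [598.3, -345.5, 44.8]
tcp_rot: [[-0.626, 0.78, 0.0], [0.78, 0.626, -0.0], [-0.0, 0.0, -1.0]]
force: [-0.3, 0.6, 4.1]
width: 12.0
grasp_force: 30.0
```

Call:
arm_command --deltas '[[[-1,0,0,0,0,0,0],[-1,0,0,15,0,0,0],[-1,0,0,60,0,0,0],[-1,0,0,115,0,0,0],[-1,-2,25,155,0,0,5],[-1,-8,75,165,0,0,14],[-1,-14,125,165,0,0,23],[-1,-20,175,165,0,0,32]]]'

```text
clock: 26.22
position: [577.6, -168.9, 210.3]
tcp_rot: [[-0.946, 0.326, 0.001], [0.326, 0.946, -0.0], [-0.001, 0.0, -1.0]]
force: [0.8, -0.1, -2.2]
width: 11.8
grasp_force: 30.0
```

Call:
arm_command --deltas '[[[-1,-6,50,0,0,0,5],[-1,-12,100,0,0,0,10],[-1,-18,150,0,0,0,15],[-1,-22,182,-10,0,0,15.3],[-1,-22,182,-60,0,0,15.3],[-1,-22,182,-94,0,0,15.3],[-1,-22,182,-94,0,0,15.3],[-1,-22,182,-94,0,0,15.3]]]'

```text
clock: 27.22
position: [557.0, 11.5, 117.0]
tcp_rot: [[-0.998, 0.07, 0.002], [0.07, 0.998, -0.0], [-0.002, 0.0, -1.0]]
force: [0.1, -0.9, -1.0]
width: 12.2
grasp_force: 30.0
```

```bash
python3 - <<'E'
from h import *
st=env.sense();p=st['position'];print(p,np.degrees(np.arctan2(st['tcp_rot'][1,1],st['tcp_rot'][0,1])),'need',[555.8,12.8]-p[:2])
c=snap('scene','s7')
# nest floor/rim check from carrier picture s6: ; head of held bracket: bright
for P in ([555.8,12.8,56],[555.8,12.8,66]): print(proj(c,P))
def g(f,x,y,w,h,k):
    return np.clip(cv2.resize(cv2.imread('pics/'+f+'.png')[y:y+h,x:x+w],None,fx=k,fy=k,interpolation=2)*1.4,0,255).astype(np.uint8)
cv2.imwrite('pics/v7.png',np.hstack([g('s7',280,160,95,120,4),g('s6',280,160,95,120,4)]))
E
```

```text
[556.95241433  11.52471568 116.99900892] 86.01404770953695 need [-1.15241433  1.27528432]
[320.35321008 256.60305127]
[320.22820946 253.57610503]
```

View pics/v7.png

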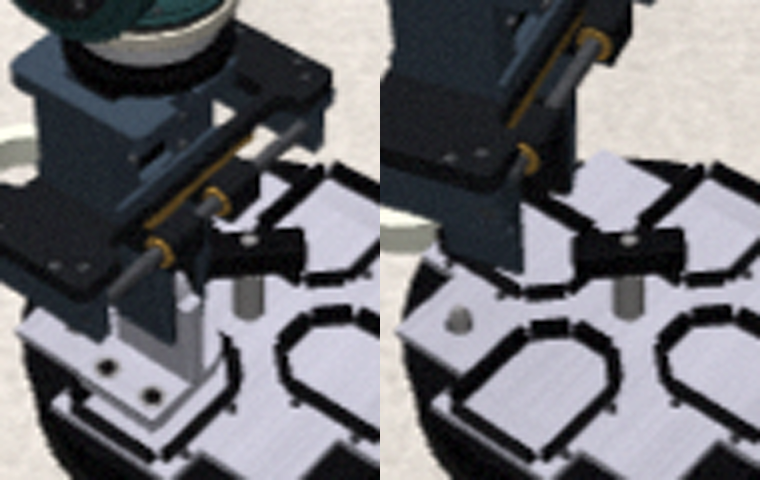

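Held bracket hangs over the right nest, heel outward as needed; holes at (307,252) and (318,259). Check the lateral offset numerically.

```bash
python3 - <<'E'
from h import *
c=load('s7')
P=lambda X,Y:ray(c,280+X/4-.4,160+Y/4-.4,87.2)
a,b=P(107,367),P(152,397);print(a,b,'mid',(a+b)/2,np.linalg.norm(a-b),'dir',np.degrees(np.arctan2(*(b-a)[1::-1])))
y=np.radians(86.0);m=(a+b)/2-[556.95,11.5,87.2];print('along x',m[:2]@[np.cos(y),np.sin(y)],'lateral',m[:2]@[-np.sin(y),np.cos(y)])
E
```

```text
[539.95597553 -12.35786379  87.2       ] [570.28274879 -14.95774601  87.2       ] mid [555.11936216 -13.6578049   87.2       ] 30.43801182282464 dir -4.899926140443939
along x -25.22422059281865 lateral 0.07125874362534618
```

Call:
arm_command --deltas '[[[-1,-1,1,0,0,0,0.2],[-1,-1,1,-4,0,0,0.2],[-1,-1,1,-8,0,0,0.2],[-1,-1,1,-12,0,0,0.2],[-1,-1,1,-15,0,0,0.2],[-1,-1,1,-17,0,0,0.2],[-1,-1,1,-18.5,0,0,0.2],[-1,-1,1,-19,0,0,0.2]]]'

```text
clock: 28.28
position: [555.2, 12.6, 97.8]
tcp_rot: [[-0.998, 0.066, -0.001], [0.066, 0.998, -0.0], [0.001, -0.0, -1.0]]
force: [-14.6, -0.1, 33.7]
width: 11.6
grasp_force: 30.0
```

Seated at the expected height. Release and go for bracket C.

Call:
arm_command --deltas '[[[-0.1,0,0,0,0,0,0],[-0.1,0,0,0,0,0,0],[-0.1,0,0,0,0,0,0],[-0.1,0,0,20,0,0,0],[-0.1,0,0,70,0,0,0],[-0.1,-2,-20,110,0,0,-6],[-0.1,-12,-65,115,0,0,-15],[-0.1,-25,-115,115,0,0,-24]]]'

```text
clock: 29.28
position: [530.5, -103.4, 213.9]
tcp_rot: [[-0.883, 0.47, 0.003], [0.47, 0.883, -0.001], [-0.003, 0.001, -1.0]]
force: [1.2, -0.4, -0.7]
width: 41.3
grasp_force: 0.0
```

Call:
arm_command --deltas '[[[-0.1,-16,-48,0,0,0,-9],[-0.1,-34,-96,0,0,0,-18],[-0.1,-54,-142,0,0,0,-27],[-0.1,-76,-186,0,0,0,-36],[-0.1,-96,-225,0,0,0,-45],[-0.1,-112,-252,-10,0,0,-53],[-0.1,-118,-262,-50,0,0,-55.7],[-0.1,-118,-262,-80,0,0,-55.7]]]'

```text
clock: 30.28
position: [411.7, -365.3, 131.6]
tcp_rot: [[-0.111, 0.994, 0.001], [0.994, 0.111, -0.001], [-0.001, 0.001, -1.0]]
force: [0.6, 0.2, -0.6]
width: 41.4
grasp_force: 0.0
```

```bash
python3 - <<'E'
from h import *
st=env.sense();p=st['position'];print(p,np.degrees(np.arctan2(st['tcp_rot'][1,1],st['tcp_rot'][0,1])),'need',[411.8,-364.2]-p[:2],43-p[2])
s=snap('scene','s8');snap('top','t8')
d=cv2.absdiff(cv2.imread('pics/s8.png')[340:445,100:200],cv2.imread('pics/s6.png')[340:445,100:200]).mean(2);print((d>25).sum(1).reshape(-1,15).sum(1))
a,b=cv2.imread('pics/s8.png'),cv2.imread('pics/t8.png');o=np.zeros((480,800,3),np.uint8)
o[:480,:480]=cv2.resize(a[340:460,100:220],None,fx=4,fy=4);cv2.imwrite('pics/v8.png',o)
E
```

```text
[ 411.67583762 -365.2759956   131.60168397] 6.401129572282535 need [0.12416238 1.0759956 ] -88.60168396823386
[164   0   0   0   9  40  13]
```

Brackets B and C haven't moved (no image change apart from the gripper and A's removal). Grasp C.

Call:
arm_command --deltas '[[[-0.1,0,1,-40,0,0,0],[-0.1,0,1,-75,0,0,0],[-0.1,0,1,-88,0,0,0],[-0.1,0,1,-88,0,0,0],[-1,0,1,-88,0,0,0],[-1,0,1,-88,0,0,0],[-1,0,1,-88,0,0,0],[-1,0,1,-88,0,0,0]]]'

```text
clock: 31.38
position: [412.4, -363.6, 44.0]
tcp_rot: [[-0.114, 0.994, 0.0], [0.994, 0.114, -0.0], [-0.0, 0.0, -1.0]]
force: [-2.0, 1.6, 7.4]
width: 11.9
grasp_force: 30.0
```

Call:
arm_command --deltas '[[[-1,0,0,0,0,0,0],[-1,0,0,15,0,0,0],[-1,0,0,60,0,0,0],[-1,0,0,115,0,0,0],[-1,8,25,155,0,0,-2],[-1,20,75,165,0,0,-4],[-1,32,125,165,0,0,-7],[-1,44,175,165,0,0,-10]]]'

```text
clock: 32.38
position: [456.1, -186.9, 209.5]
tcp_rot: [[0.063, 0.998, 0.001], [0.998, -0.063, -0.0], [-0.0, 0.001, -1.0]]
force: [1.1, -0.6, -2.0]
width: 11.9
grasp_force: 30.0
```

Call:
arm_command --deltas '[[[-1,6,50,0,0,0,0],[-1,12,100,0,0,0,0],[-1,18,150,0,0,0,0],[-1,24,200,0,0,0,0],[-1,29,245,0,0,0,0],[-1,32.5,276,0,0,0,0],[-1,32.5,276,-50,0,0,0],[-1,32.5,276,-90,0,0,0]]]'

```text
clock: 33.38
position: [488.4, 88.1, 118.0]
tcp_rot: [[0.06, 0.998, 0.001], [0.998, -0.06, 0.0], [0.0, 0.001, -1.0]]
force: [0.1, -1.1, -2.8]
width: 11.7
grasp_force: 30.0
```

Call:
arm_command --deltas '[[[-1,0,0,0,0,0,0],[-1,0,0,0,0,0,0]]]'

```text
clock: 33.62
position: [489.4, 87.6, 120.1]
tcp_rot: [[0.061, 0.998, 0.001], [0.998, -0.061, 0.0], [0.0, 0.001, -1.0]]
force: [0.6, -0.2, -1.6]
width: 12.1
grasp_force: 30.0
```

```bash
python3 - <<'E'
from h import *
st=env.sense();p=st['position'];print(p,np.degrees(np.arctan2(st['tcp_rot'][1,1],st['tcp_rot'][0,1])),'need',[488.6,89.2]-p[:2],97-p[2])
c=snap('scene','s9');y=np.arctan2(st['tcp_rot'][1,1],st['tcp_rot'][0,1]);g=c['img'].mean(2)
# predict the two heel holes and find their dark blobs
for l in (15,-15):
    X=[p[0]-24.8*np.cos(y)-l*np.sin(y),p[1]-24.8*np.sin(y)+l*np.cos(y),p[2]-41+12];u,v=proj(c,X);x0,y0=int(u)-5,int(v)-5
    w=g[y0:y0+11,x0:x0+11];m=np.clip(np.median(w)-30-w,0,None);ys,xs=np.mgrid[:11,:11];q=((xs*m).sum()/m.sum()+x0,(ys*m).sum()/m.sum()+y0) if m.sum()else(0,0)
    print((u,v),q,ray(c,*q,X[2])-X); print(w.astype(int))
E
```

```text
[489.41063104  87.64412896 120.07120405] -3.4896317992146995 need [-0.81063104  1.55587104] -23.071204051244763
(np.float64(311.44032147788175), np.float64(202.3403275876828)) (np.float64(314.484076433121), np.float64(201.87898089171975)) [4.68579477 5.03026366 0.        ]
[[ 37  64 114 123 116 117  66  22  23  28  22]
 [ 88 129 141 143 140 120  62  21  27  26  22]
 [ 95 130 138 139 139 116  62  25  24  28  25]
 [ 61  73 109 127 110  82  44  26  29  26  20]
 [ 60  74  70  75  71  68  42  25  27  27  25]
 [ 63  71  74  79  73  70  44  26  24  28  25]
 [ 81  73  72  77  73  71  49  31  25  29  23]
 [ 97  69  71  74  71  69  48  27  26  26  26]
 [110  76  74  78  72  69  49  24  24  25  22]
 [108  77  71  74  70  69  48  24  24  23  25]
 [107  78  72  74  74  72  50  27  23  27  31]]
(np.float64(302.55742550987316), np.float64(209.88612803181763)) (np.float64(303.04952762668194), np.float64(210.37446321213855)) [ 1.8027519  -0.57520302  0.        ]
[[133  98 152 175 175 174 172 132 128  97  69]
 [154 139 162 175 175 173 157 145 142 110  76]
 [157 167 175 175 173 159 146 143 138 108  77]
 [161 172 175 173 162 144 140 139 136 107  78]
 [172 176 174 160 144 126 115 116 122 111  82]
 [173 173 158 131 110  74  41  33  84  93  78]
 [166 149 143 119  66  25  11  12  50  80  80]
 [154 139 139 124  83  40  30  34  73  91  76]
 [114  90 128 135 114  95  88 105 122 126  92]
 [ 96  71  72  99 130 135 136 141 144 131  93]
 [ 64  63  72  72  74 118 137 141 144 134  95]]
```

Visible heel hole is within 1–2 mm of prediction. Correct and insert.

Call:
arm_command --deltas '[[[-1,-0.5,1,-2,0,0,-0.2],[-1,-0.5,1,-7,0,0,-0.2],[-1,-0.5,1,-11,0,0,-0.2],[-1,-0.5,1,-15,0,0,-0.2],[-1,-0.5,1,-18,0,0,-0.2],[-1,-0.5,1,-20.5,0,0,-0.2],[-1,-0.5,1,-22,0,0,-0.2],[-1,-0.5,1,-22.5,0,0,-0.2]]]'

```text
clock: 34.67
position: [488.1, 88.6, 96.9]
tcp_rot: [[0.064, 0.998, -0.001], [0.998, -0.064, -0.0], [-0.0, -0.001, -1.0]]
force: [-13.6, -0.5, 33.7]
width: 11.8
grasp_force: 30.0
```

Call:
arm_command --deltas '[[[-0.1,0,0,0,0,0,0],[-0.1,0,0,0,0,0,0],[-0.1,0,0,0,0,0,0],[-0.1,0,0,20,0,0,0],[-0.1,0,0,70,0,0,0],[-0.1,2,-20,110,0,0,0],[-0.1,5,-70,115,0,0,-5],[-0.1,8,-125,115,0,0,-10]]]'

```text
clock: 35.67
position: [496.6, -37.5, 211.9]
tcp_rot: [[0.238, 0.971, 0.002], [0.971, -0.238, -0.0], [0.0, 0.002, -1.0]]
force: [0.8, 0.4, -0.0]
width: 41.1
grasp_force: 0.0
```

Call:
arm_command --deltas '[[[-0.1,2,-55,0,0,0,-5],[-0.1,3,-110,0,0,0,-10],[-0.1,4,-165,0,0,0,-15],[-0.1,5,-220,0,0,0,-20],[-0.1,6,-270,0,0,0,-25],[-0.1,7,-312,0,0,0,-25],[-0.1,7,-326,-30,0,0,-25],[-0.1,7,-326,-70,0,0,-25]]]'

```text
clock: 36.67
position: [503.5, -364.0, 140.7]
tcp_rot: [[0.626, 0.78, 0.002], [0.78, -0.626, -0.001], [-0.0, 0.002, -1.0]]
force: [0.2, 0.1, -0.6]
width: 41.4
grasp_force: 0.0
```

```bash
python3 - <<'E'
from h import *
st=env.sense();p=st['position'];print(p,np.degrees(np.arctan2(st['tcp_rot'][1,1],st['tcp_rot'][0,1])),'need',[503.5,-363]-p[:2],43-p[2])
a=snap('scene','s10');snap('top','t10')
d=cv2.absdiff(a['img'][365:420,155:195],load('s6')['img'][365:420,155:195]).mean(2);print((d>25).sum(1).reshape(-1,5).sum(1))
E
```

```text
[ 503.5051132  -364.04743611  140.70071634] -38.75866949941643 need [-0.0051132   1.04743611] -97.7007163411368
[15 23 44 16  0  0  0  0  0  0  0]
```

Call:
arm_command --deltas '[[[-0.1,0,1,-45,0,0,0],[-0.1,0,1,-82,0,0,0],[-0.1,0,1,-97,0,0,0],[-0.1,0,1,-97,0,0,0],[-1,0,1,-97,0,0,0],[-1,0,1,-97,0,0,0],[-1,0,1,-97,0,0,0],[-1,0,1,-97,0,0,0]]]'

```text
clock: 37.78
position: [503.4, -361.6, 44.6]
tcp_rot: [[0.625, 0.781, 0.0], [0.781, -0.625, -0.0], [0.0, 0.001, -1.0]]
force: [-2.0, 1.3, 8.2]
width: 11.7
grasp_force: 30.0
```

Call:
arm_command --deltas '[[[-1,0,0,0,0,0,0],[-1,0,0,15,0,0,0],[-1,0,0,60,0,0,0],[-1,0,0,115,0,0,0],[-1,2,25,165,0,0,-5],[-1,8,75,185,0,0,-10],[-1,14,125,185,0,0,-15],[-1,20,180,185,0,0,-20]]]'

```text
clock: 38.78
position: [523.0, -180.0, 230.1]
tcp_rot: [[0.856, 0.517, 0.001], [0.517, -0.856, -0.0], [0.001, 0.001, -1.0]]
force: [1.0, 0.8, -2.9]
width: 11.5
grasp_force: 30.0
```

Call:
arm_command --deltas '[[[-1,7,55,0,0,0,-5],[-1,14,110,0,0,0,-10],[-1,21,165,0,0,0,-15],[-1,28,220,0,0,0,-20],[-1,34,272,0,0,0,-26],[-1,39,318,0,0,0,-32],[-1,41.5,336,-20,0,0,-34.8],[-1,41.5,336,-60,0,0,-34.8]]]'

```text
clock: 39.78
position: [565.7, 156.3, 170.4]
tcp_rot: [[0.998, -0.06, 0.004], [-0.06, -0.998, 0.001], [0.004, -0.001, -1.0]]
force: [-0.3, -1.1, -2.2]
width: 11.9
grasp_force: 30.0
```

Call:
arm_command --deltas '[[[-1,0,0,-30,0,0,0],[-1,0,0,-50,0,0,0],[-1,0,0,-50,0,0,0],[-1,0,0,-50,0,0,0]]]'

```text
clock: 40.28
position: [565.3, 154.7, 120.1]
tcp_rot: [[0.998, -0.061, 0.001], [-0.061, -0.998, 0.0], [0.001, -0.0, -1.0]]
force: [-0.4, 0.1, -1.4]
width: 12.0
grasp_force: 30.0
```

```bash
python3 - <<'E'
from h import *
st=env.sense();p=st['position'];y=np.arctan2(st['tcp_rot'][1,1],st['tcp_rot'][0,1]);print(p,np.degrees(y),'need',[564.6,156.2]-p[:2],97.6-p[2])
c=snap('scene','s11');g=c['img'].mean(2)
# web side edges facing the camera: print where the two vertical web edges are predicted and seen, at z low on the web
for zz in (8,-4):
  z=p[2]+zz-10
  E=[proj(c,[p[0]+6*np.cos(y)-l*np.sin(y),p[1]+6*np.sin(y)+l*np.cos(y),z]) for l in (25,-25)];print(np.round(E,1))
  for e in E:
    r=int(round(e[1]));x0=int(e[0])-6;print(x0,g[r,x0:x0+13].astype(int))
E
```

```text
[565.34798347 154.72031796 120.12726957] -93.48895620952717 need [-0.74798347  1.47968204] -22.527269574448226
[[370.  204.9]
 [351.2 194.8]]
364 [71 65 69 72 71 71 76 71 69 38 12 20 87]
345 [110  55  38  25  24  26  24  31  28  25  25  27  21]
[[369.7 208.9]
 [351.1 198.9]]
363 [ 73  72  76  73  72  72  70  74  70  77 126 142 127]
345 [129 143 143 142 144 143 144  99  50  40  25  23  24]
```

Web's right silhouette (about column 373) fits the prediction once its side face is counted. Insert.

Call:
arm_command --deltas '[[[-1,-0.5,1,-2,0,0,-0.2],[-1,-0.5,1,-7,0,0,-0.2],[-1,-0.5,1,-11,0,0,-0.2],[-1,-0.5,1,-15,0,0,-0.2],[-1,-0.5,1,-18,0,0,-0.2],[-1,-0.5,1,-20,0,0,-0.2],[-1,-0.5,1,-21.5,0,0,-0.2],[-1,-0.5,1,-22.2,0,0,-0.2]]]'

```text
clock: 41.32
position: [564.2, 155.6, 97.6]
tcp_rot: [[0.998, -0.064, -0.0], [-0.064, -0.998, -0.0], [-0.0, 0.0, -1.0]]
force: [-9.7, -2.3, 22.8]
width: 12.4
grasp_force: 30.0
```

Call:
arm_command --deltas '[[[-0.1,0,0,0,0,0,0],[-0.1,0,0,0,0,0,0],[-0.1,0,0,0,0,0,0],[-0.1,0,0,20,0,0,0],[-0.1,0,0,70,0,0,0],[-0.6,-10,20,110,0,0,0],[-1,-30,55,120,0,0,0],[-1,-30,55,120,0,0,0]]]'

```text
clock: 42.32
position: [533.9, 212.3, 219.2]
tcp_rot: [[0.998, -0.062, 0.003], [-0.062, -0.998, 0.001], [0.003, -0.001, -1.0]]
force: [-0.2, -0.0, 0.4]
width: 13.7
grasp_force: 0.0
```

```bash
python3 - <<'E'
from h import *
print(env.sense()['position'])
snap('scene','s12');snap('top','t12')
def white(im,u,v,r):
    g=im['img'].min(2).astype(float);x0,y0=int(u)-r,int(v)-r;w=g[y0:y0+2*r+1,x0:x0+2*r+1];n,l,st,ce=cv2.connectedComponentsWithStats((w>(w[r,r]+w.min())/2+20).astype(np.uint8),connectivity=4);k=l[r,r];return ce[k]+[x0,y0],st[k]
for z in (32,36,40):
  for im,p in ((load('top0'),(228,207)),(load('scene0'),(413,199))):
    q,st=white(im,*p,9);print(z,q,st,ray(im,*q,z).round(1))
a=cv2.imread('pics/s12.png');o=np.vstack([cv2.resize(a[150:290,270:450],None,fx=3,fy=3),cv2.resize(a[270:375,180:360],None,fx=3,fy=3)[:180]]);cv2.imwrite('pics/v12.png',o)
E
```

```text
[533.92658156 212.2511988  219.22476857]
32 [227.2125 206.425 ] [ 4  4 10 10 80] [621.3 296.9  32. ]
32 [413.24712644 194.45977011] [  0   0  19  12 174] [614.2 314.   32. ]
36 [227.2125 206.425 ] [ 4  4 10 10 80] [620.7 296.1  36. ]
36 [413.24712644 194.45977011] [  0   0  19  12 174] [615.8 310.   36. ]
40 [227.2125 206.425 ] [ 4  4 10 10 80] [620.1 295.3  40. ]
40 [413.24712644 194.45977011] [  0   0  19  12 174] [617.5 306.   40. ]
```

View pics/v12.png

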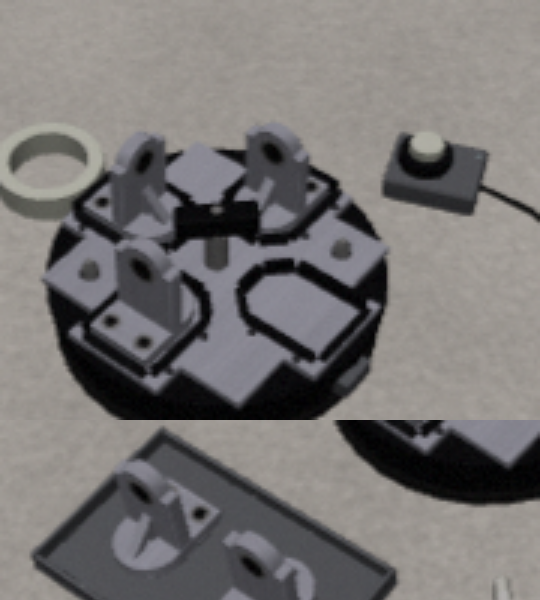

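All three fresh brackets are upright in nests, scanned ones upright in tray. Now the key at about (620.5,296).

Call:
arm_command --deltas '[[[-1,30,30,0,0,0,0],[-1,60,60,0,0,0,0],[-1,86,84,0,0,0,0],[-1,86,84,-50,0,0,0],[-1,86,84,-100,0,0,0],[-1,86,84,-145,0,0,0],[-1,86,84,-145,0,0,0],[-1,86,84,-145,0,0,0]]]'

```text
clock: 43.42
position: [621.2, 294.4, 73.3]
tcp_rot: [[0.998, -0.065, 0.001], [-0.065, -0.998, 0.0], [0.001, -0.001, -1.0]]
force: [1.1, 0.7, 0.9]
width: 0.5
grasp_force: 0.0
```

```bash
python3 - <<'E'
from h import *
print(env.sense()['position'])
s=load('top0');c=load('scene0')
for z in (34,38,42,46): print(z,ray(s,227.2,206.4,z).round(1),ray(c,412.3,197.3,z).round(1))
E
```

```text
[621.24455427 294.43051246  73.29114796]
34 [621.1 296.5  34. ] [617.9 302.   34. ]
38 [620.5 295.7  38. ] [619.6 298.   38. ]
42 [619.9 294.9  42. ] [621.2 294.   42. ]
46 [619.4 294.1  46. ] [622.8 290.1  46. ]
```

Call:
arm_command --deltas '[[[-1,-1,1,-20,0,0,0],[-1,-1,1,-26,0,0,0],[-1,-1,1,-28,0,0,0],[-1,-1,1,-30,0,0,0],[-1,-1,1,-32,0,0,0],[-1,-1,1,-33,0,0,0],[-1,-1,1,-33,0,0,0]]]'

```text
clock: 44.3
position: [619.2, 295.7, 38.9]
tcp_rot: [[0.998, -0.064, 0.0], [-0.064, -0.998, 0.0], [0.0, -0.0, -1.0]]
force: [-2.2, -0.6, 5.2]
width: 0.6
grasp_force: 2.2
```

Call:
arm_command --deltas '[[[-1,0,0,-1,0,0,0],[-1,0,0,-2,0,0,0],[-1,0,0,-3,0,0,0],[-1,0,0,-3,0,0,0]]]'

```text
clock: 44.8
position: [619.4, 295.8, 37.8]
tcp_rot: [[0.998, -0.064, -0.0], [-0.064, -0.998, -0.0], [-0.0, 0.0, -1.0]]
force: [-12.9, -5.2, 33.4]
width: 0.3
grasp_force: 16.4
```

Key hit its stop (33 N, about 6 mm below its top). Let go and retreat.

Call:
arm_command --deltas '[[[-1,0,0,5,0,0,0],[-1,0,0,20,0,0,0],[-1,0,0,60,0,0,0],[-1,0,0,110,0,0,0],[-1,0,0,160,0,0,0],[-1,-20,30,180,0,0,0],[-1,-50,60,180,0,0,0],[-1,-50,60,180,0,0,0]]]'

```text
clock: 45.8
position: [567.7, 357.2, 216.6]
tcp_rot: [[0.998, -0.062, 0.001], [-0.062, -0.998, 0.001], [0.001, -0.001, -1.0]]
force: [0.2, 0.4, -0.8]
width: 0.4
grasp_force: 0.0
```

```bash
python3 - <<'E'
from h import *
print(env.sense()['position'],env.sense()['force'])
c=snap('scene','s13');r=load('s12')
d=cv2.absdiff(c['img'],r['img']).max(2)
for n,(x0,y0,x1,y1) in dict(drum=(285,190,400,290),tray=(190,275,312,370),key=(398,190,434,222),bystanders=(320,300,445,395),tape=(268,192,306,222)).items():
    print(n,(d[y0:y1,x0:x1]>30).sum())
E
```

```text
[567.69090331 357.16460974 216.58443313] [ 0.19259463  0.36739154 -0.83146427]
drum 0
tray 0
key 0
bystanders 0
tape 0
```

The press travel is not proven yet, so I'll press again and log contact height against stop height.

Call:
arm_command --deltas '[[[-1,50,-60,0,0,0,0],[-1,52,-62,-60,0,0,0],[-1,52,-62,-120,0,0,0],[-1,52,-62,-160,0,0,0],[-1,52,-62,-168,0,0,0],[-1,52,-62,-168,0,0,0],[-1,52,-62,-168,0,0,0]]]'

```text
clock: 46.72
position: [622.4, 294.1, 49.9]
tcp_rot: [[0.998, -0.064, 0.003], [-0.064, -0.998, 0.001], [0.003, -0.001, -1.0]]
force: [0.5, 0.5, 0.2]
width: 0.6
grasp_force: 0.0
```

Call:
arm_command --deltas '[[[-1,0,0,-2,0,0,0],[-1,0,0,-2,0,0,0],[-1,0,0,-2,0,0,0]]]'

```text
clock: 47.1
position: [621.2, 293.7, 46.1]
tcp_rot: [[0.998, -0.064, 0.0], [-0.064, -0.998, 0.0], [0.0, -0.0, -1.0]]
force: [0.2, 0.5, -1.0]
width: 0.6
grasp_force: 0.0
```

Call:
arm_command --deltas '[[[-1,0,0,-2,0,0,0],[-1,0,0,-2,0,0,0],[-1,0,0,-2,0,0,0]]]'

```text
clock: 47.48
position: [621.2, 293.7, 43.8]
tcp_rot: [[0.998, -0.064, 0.0], [-0.064, -0.998, 0.0], [0.0, -0.0, -1.0]]
force: [0.4, -0.2, 0.9]
width: 0.7
grasp_force: 0.8
```

Call:
arm_command --deltas '[[[-1,0,0,-1.5,0,0,0],[-1,0,0,-1.5,0,0,0],[-1,0,0,-1.5,0,0,0]]]'

```text
clock: 47.85
position: [621.3, 293.7, 42.3]
tcp_rot: [[0.998, -0.064, 0.0], [-0.064, -0.998, 0.0], [0.0, -0.0, -1.0]]
force: [1.3, 1.1, 1.7]
width: 0.7
grasp_force: 1.2
```

Call:
arm_command --deltas '[[[-1,0,0,-1.5,0,0,0],[-1,0,0,-1.5,0,0,0],[-1,0,0,-1.5,0,0,0]]]'

```text
clock: 48.22
position: [621.2, 293.7, 40.8]
tcp_rot: [[0.998, -0.064, 0.0], [-0.064, -0.998, 0.0], [0.0, -0.0, -1.0]]
force: [0.2, 1.9, 3.2]
width: 0.6
grasp_force: 1.7
```

Contact began near z≈44; the stop at ≈37.8 gives the full 6 mm. Complete this press and leave.

Call:
arm_command --deltas '[[[-1,0,0,-2,0,0,0],[-1,0,0,-3.5,0,0,0],[-1,0,0,-4.5,0,0,0],[-1,0,0,-5,0,0,0],[-1,0,0,-5,0,0,0]]]'

```text
clock: 48.85
position: [621.4, 293.7, 37.8]
tcp_rot: [[0.998, -0.064, -0.0], [-0.064, -0.998, -0.0], [-0.0, 0.0, -1.0]]
force: [-11.5, -4.9, 34.2]
width: 0.1
grasp_force: 17.0
```

Call:
arm_command --deltas '[[[-1,0,0,5,0,0,0],[-1,0,0,20,0,0,0],[-1,0,0,60,0,0,0],[-1,0,0,110,0,0,0],[-1,0,0,160,0,0,0],[-1,-20,30,180,0,0,0],[-1,-50,60,180,0,0,0],[-1,-50,60,180,0,0,0]]]'

```text
clock: 49.85
position: [569.4, 355.0, 216.2]
tcp_rot: [[0.998, -0.062, -0.0], [-0.062, -0.998, -0.0], [-0.0, 0.0, -1.0]]
force: [0.3, -0.5, 0.5]
width: 0.6
grasp_force: 0.0
```

```bash
python3 - <<'E'
from h import *
print(env.sense()['position'],env.sense()['force'])
c=snap('scene','s14');d=cv2.absdiff(c['img'],load('s12')['img']).max(2)
for n,(x0,y0,x1,y1) in dict(drum=(285,190,400,290),tray=(190,275,312,370),key=(398,190,434,222),bystanders=(320,300,445,395),tape=(268,192,306,222)).items():
    k=(d[y0:y1,x0:x1]>30).sum();print(n,k)
    if k>5: raise SystemExit('look')
print(env.sign_off())
E
```

```text
[569.36083814 354.955559   216.24721106] [ 0.27881757 -0.52181003  0.510298  ]
drum 0
tray 0
key 0
bystanders 0
tape 0
the job is handed in; nothing more can be done
None
```

The changeover is done and handed in at about 50 s: both scanned brackets stand upright in the tray, the carrier is seated on its dowels, all three fresh brackets are in nests, and the start key was pressed fully and let go twice (the second press was to confirm its travel).

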